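Unclip and lift off the control box cover

TASK

The relays in the control box that is screwed to the bench need checking, so take its clip-on cover off: press the springy upright lever at the front in towards the cover, feeling for the point where its hook is free of the steel keeper, too little or too far and it stays caught, so never force it, and lift the front edge while you hold the lever there. Then draw the cover forward out of its two rear catches, lift it off and lay it down gently, right way up, on the clear bench to the right of the box. Leave everything that lies around as it is.

Things in the scene. Friction and masses are not known exactly. Their poses are not given: they have to be found in the camera images.
- control_box: Low grey relay box screwed to the bench. Base plate 186 (x) x 112 (y) x 8 mm, from x = -106 to +80 mm; origin at its underside, on the bench; z up, x from its front (lever and keeper, towards the robot) to its rear. Three relays under the cover stand up to 47 mm above the bench. Low rims inside the cover's long sides guide it with 2 mm play.
- keeper (a point): Mean place of the inner lip's edge of the keeper, a steel C-rail 30 mm wide (y): inner lip 16.5 to 20 mm above the bench, from here to +x; outer lip 15.5 to 18.5 mm, its edge 15 mm to -x; the hook's foot, 13 mm long, comes out only between the two. Clamped in slotted holes, the keeper's set along x differs from box to box by up to 2.5 mm either way; no reading tells it, this point stays.
- rear_catch (a point): Midway between the box's two rear catches, 28 mm either side of it in y (x = 63 to 73 mm from the box's origin, tops 20 mm above the bench). They overhang the cover's two rear lugs by 3 mm: the cover comes out when it has moved 4.5 mm to the box's -x, and cannot while the hook is in the keeper. The lugs have 2 mm play in height, 1 mm in x.
- cover: Loose grey plastic cover, an upside-down tray 120 (x) x 86 (y) x 50 mm, 3 mm walls, 0.2 to 0.32 kg. Origin at the middle of its open lower edge: 8 mm above the bench while on the box, 0 when it lies on the bench; axes then as the box's. Lugs stand 6 mm out at the lower rear edge. At the front it carries the clip with the lever. Nothing reaches below its lower edge.
- lever_pivot (a point): Middle of the line about which the clip's lever rocks, 30 mm above the cover's lower edge, 18 mm in front of its front wall. At its top end a black roller sleeve, at its bottom end the foot, 2 to 7 mm above the lower edge, with the nose to +x (9 mm) and a low heel to -x (4 mm). Spring 1.2 N m/rad, about 0.6 N per mm at lever_grip; it swings back when let go.
- lever_grip (a point): Middle of the sleeve, 18 mm long (y), 9 mm across, free to turn about y; 74 mm above the cover's lower edge (24 above its top), moves with the lever. Pinch from above across the 18 mm. Pushed to the box's +x by 9 mm (4 to 14 with the keeper's set) the nose is free of the inner lip; about 2 to 3 mm further the heel is under the outer lip. Caught, the front rises only 2 mm.
- rib_grip (a point): Middle of the grip rib on top of the cover, 12 mm wide (y), 56 mm long (x), 50 to 72 mm above the lower edge; this point is 11 mm below the rib's top face and 4 mm to +x of the cover's origin.
- cover_front (a point): Middle of the cover's lower front edge, 60 mm to -x of the cover's origin; 8 mm above the bench while on. As it rises the cover turns about its rear lugs: per mm of rise carry the lever 0.5 to 0.7 mm on to +x. Up by 11 mm the foot is above the keeper; with the lever let back there, the nose rests on the inner lip and props the front up 8 to 10 mm (it bears only a few N).
- screwdriver_1: Screwdriver with orange handle, 213 x 26 x 22 mm, on the bench left of the box; not part of the job.
- tape_dispenser: Blue tape dispenser, 56 x 154 x 84 mm, behind the box on the right; not part of the job.
- stop_block: Black stop block with a knurled screw, 40 x 85 x 49 mm, to the right of the dispenser; not part of the job.
- relay_box_7: Film-wrapped carton, 108 x 136 x 48 mm, to the right of the stop block; not part of the job.
- scissors: Scissors with red handles, 80 x 174 x 9 mm, far right; not part of the job.
- marker_0: White marker with black cap, 131 x 14 x 14 mm, front right; not part of the job.
- hex_key: Hex key with red sleeve, 33 x 94 x 12 mm, behind the box on the left; not part of the job.

How it is judged (in metres and radians):
On the way:
1. the hook is out of the keeper and the cover's front edge is raised by more than 9 mm (z of cover_front in the frame of control_box above 0.017 m), for 0.1 s.
At the end, for the whole second after the job is handed in: the cover lies flat and right way up on the bench top (lower edge within 4 mm of it, tilt under 0.06 rad), at rest, to the right of the box and clear of it (its middle more than 80 mm to -y of the box's) (height (world z) of cover between -0.004 and 0.004 m and angle between cover's own z axis and vertical below 0.06 rad and y of cover in the frame of control_box below -0.08 m and linear speed of cover below 0.01 m/s and contact force between cover and control_box below 0.1 N); the robot touches nothing.
It fails at once if the cover with its hook and the box with its keeper and catches are forced against each other (contact forces over 40 N in all) (contact force between cover and control_box above 40 N).
It fails at once if the cover is dropped: out of the fingers it falls faster than 0.5 m/s, as from over 13 mm (contact force between the fingers and cover below 0.05 N and linear speed of cover above 0.5 m/s).
It fails at once if a thing lying around is moved by more than 20 mm (distance of any of screwdriver_1, tape_dispenser, stop_block, relay_box_7, scissors, marker_0, hex_key from where it was at the start of the episode above 0.02 m).
It also fails if it takes over 67 s, if anything falls off the work surface, if the arm or the gripper's body presses on something with over 40 N, if the wrist force passes 120 N, or if a joint passes its speed limit or range.

ROBOT

A 6-joint arm with a two-finger parallel gripper is mounted at the origin on a cart in front of the work surface, level with it; the furniture and walls round the work are solid. World frame = base frame: x ahead of the robot, y to its left, z up, the work surface at z = 0. Lengths are in mm, angles in rad, forces in N, time in s.
With the tool pointing down it reaches from about 350 to 800 mm from the base axis. Payload 7.3 kg.
Tool frame: the origin (TCP) lies between the finger pads; the fingertips stand 14 mm ahead of it and the grasp point (between the pads) lies 5 mm behind it; z points along the fingers, y is the direction in which the jaws open and shut (so a half turn about z gives the same grasp; the last joint's range is limited). The gripper opens to 85 mm and grips with 20 to 120 N. Pads are 22 mm wide; open, the fingers measure 114 mm over their backs; the gripper's body (76 mm by 85 mm) begins 54 mm behind the grasp point. The pads swing forward as they close: fully open they stand 13 mm farther back than shut.
Start: joints at [1.098, 0.342, 1.524, -0, 1.275, -0.146], TCP at [168.517, 497.237, 245.322] pointing down, gripper open.
Joint ranges: [-2.53, 2.53], [-0.77, 2.02], [0.04, 2.7], [-1, 4.14], [0.28, 2.66], [-3.11, 3.11]. Speed limits (rad/s): [2.57, 2.57, 3.14, 3.14, 3.14, 3.14].

INTERFACE

Orientations are given as a unit quaternion [w, x, y, z].
In Python, from workcell import ctrl gives the robot as it stands. The module is installed in compiled form; this text tells all that it offers.
- The arm moves only by the tool jog_arm, never from a script. Its arguments are lists of equal length, an entry for each row: "jaw": the gripper command: -1 is shut, 1 is fully open, values between are in proportion; "linear": the shift along the tool's x, y, z in units of 0.04 m (1.0 is 0.04 m), a list of three; "roll": the turn about the tool's z in units of 8 degrees (1.0 is 8 degrees). A call has 1 to 12 rows; each row shifts and turns the commanded pose from where the row before left it, along the tool's axes as they then stand; what a row does not reach is not made up. A row lasts 1/10 s, in which the tool goes at most 50 mm and 8.59 degrees, less where a joint would pass 70% of its speed; a pose out of reach is approached as far as the arm can. A call with a number of a shift or a turn outside -1 to 1 is refused whole. A call with a gripper value outside its range is refused whole. The fingers move at their own pace and stop on an object; the grip force is fixed at half the most. Time passes only in rows, so rows that do not move let the fingers close. It gives the time, the measured TCP pose, the force and the opening at its end, in the units of the state.
- ctrl.read_state(): the state, without advancing time (a new reading comes with each control period).
- ctrl.read_camera(name): name is "scene" or "side" or "wrist"; returns a dict with "color" (400x640x3 uint8, red, green, blue), "depth" (400x640 float32, mm along the optical axis (not along the pixel's ray), 0 where there is no reading), "intrinsics" (3x3 intrinsics, pixels), "world_to_cam" (4x4, takes a point from world to camera coordinates). Camera axes: x right, y down, z forward; pixel columns grow to the right and rows downward; lengths in mm; the calibration is good to about 2 mm. The wrist camera is an equidistant fisheye: a pixel r from the principal point sees the ray r / f radians off the axis. A picture is of the moment at which its call begins.
- ctrl.finish_job(): hands the job in, once; it reports no verdict.
The state is a dict: "t": time; "qpos": joint angles; "joint_vel": joint speeds; "tau": joint torques, N m; "tool_pos": TCP position; "eef_rot": TCP orientation; "force": force on the tool from outside, world axes, zero at the start; "torque": the same for the moment, N m; "gripper_width": opening from 0.0 (shut) to 1.0 (fully open).
Only numpy, scipy, OpenCV 4.12 (cv2) and the standard library are available. Lean on these libraries where they do the work, as an engineer would, in place of code of your own. Each camera call takes 0.05 s, during which the arm holds its last target. There are 200 camera calls.

## Working session

There is one attempt and no reset: what is moved stays moved. The work goes in short steps, Python scripts to look and compute and a tool call to move; the robot and the scene stay as the last step left them, time stands still between calls to the robot, and variables do not carry over. Pictures are saved under pics/ and viewed, about 8 in all and at most 12, crops included, and the job is handed in when it is done.

Besides the shell and the picture viewer there is one more tool, called after "Call:" by a JSON object that holds its "op" and its "data". jog_arm: Moves the arm, as the interface text tells. Its arguments: {"type":"object","properties":{"jaw":{"type":"array"},"linear":{"type":"array"},"roll":{"type":"array"}},"required":["jaw","linear","roll"]}

```bash
mkdir -p pics
cat > h.py <<'E'
import numpy as np, cv2
from workcell import ctrl
def cam(n,name=None):
    c=ctrl.read_camera(n)
    if name: cv2.imwrite('pics/%s.png'%name,c['color'][:,:,::-1])
    np.savez('pics/%s.npz'%(name or n),**{k:c[k] for k in c if not isinstance(c[k],str)})
    return c
def pts(c):  # world points by depth (pinhole)
    d=c['depth'];K=c['intrinsics'];v,u=np.mgrid[:d.shape[0],:d.shape[1]]
    P=np.stack([(u-K[0,2])/K[0,0]*d,(v-K[1,2])/K[1,1]*d,d,np.ones_like(d)],-1)
    W=P@np.linalg.inv(c['world_to_cam']).T
    W[d<=0]=np.nan
    return W[...,:3]
E
python3 - <<'E'
from h import *
for n in('scene','side'):
    c=cam(n,n+'0'); print(n,c['intrinsics'].tolist(),np.round(np.linalg.inv(c['world_to_cam']),3).tolist())
s=ctrl.read_state();print({k:np.round(v,3).tolist() for k,v in s.items()})
a=cv2.imread('pics/scene0.png');b=cv2.imread('pics/side0.png')
E
```

```text
scene [[469.3704122153253, 0.0, 314.79230525299175], [0.0, 469.3704122153253, 196.94069162099447], [0.0, 0.0, 1.0]] [[0.686, -0.324, 0.652, -271.609], [-0.728, -0.295, 0.619, -906.234], [-0.008, -0.899, -0.438, 654.933], [0.0, 0.0, 0.0, 1.0]]
side [[385.49622125866546, 0.0, 319.019248131012], [0.0, 385.49622125866546, 198.63709087258817], [0.0, 0.0, 1.0]] [[-0.886, -0.292, 0.361, 204.255], [-0.464, 0.551, -0.694, 583.197], [0.004, -0.782, -0.623, 750.002], [0.0, 0.0, 0.0, 1.0]]
{'t': 0.1, 'qpos': [1.098, 0.343, 1.525, -0.0, 1.275, -0.146], 'joint_vel': [0.001, -0.001, -0.001, -0.002, 0.0, -0.0], 'tau': [0.001, -43.444, -24.649, -0.0, 0.005, 0.0], 'tool_pos': [168.368, 496.901, 244.714], 'eef_rot': [-0.0, 0.163, 0.987, -0.001], 'force': [0.394, 1.302, 0.248], 'torque': [0.028, -0.047, -0.019], 'gripper_width': 0.999}
```

View pics/scene0.png

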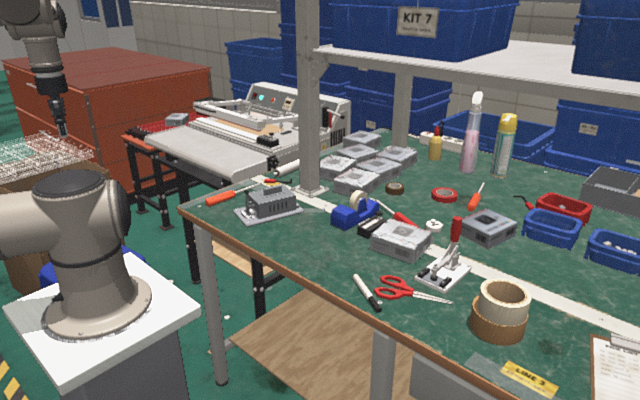

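View pics/side0.png

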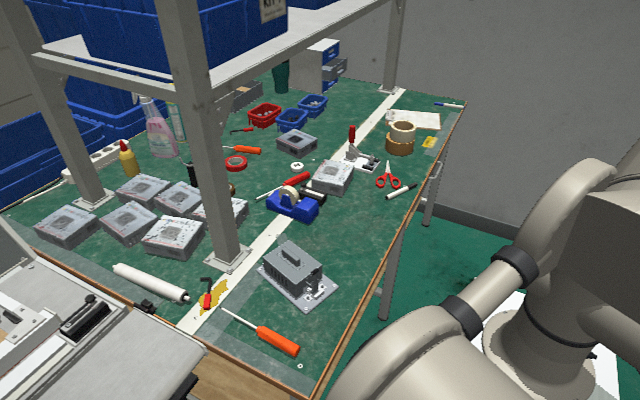

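The scene view shows the box at about (268,205) and the side view at about (297,270). The orange screwdriver is left of it, the blue dispenser is to the right and behind, and the bench to the right is clear up to the marker and carton.

Run:
```python
from h import *
for n,(u0,u1,v0,v1) in dict(scene0=(225,310,175,230),side0=(245,350,225,325)).items():
    c=dict(np.load('pics/%s.npz'%n));W=pts(c)[v0:v1,u0:u1].reshape(-1,3);W=W[~np.isnan(W[:,0])]
    print(n)
    for lo,hi in((76,86),(54,62),(92,100),(-6,4),(5,12)):
        S=W[(W[:,2]>lo)&(W[:,2]<hi)].astype(np.float32)
        if len(S)>5:
            r=cv2.minAreaRect(S[:,:2]);print(lo,hi,len(S),np.round(np.median(S,0),1),np.round(S.min(0)),np.round(S.max(0)),np.round(r[0],1),np.round(r[1],1),round(r[2],1))
    img=c['color'][v0:v1,u0:u1,::-1]
    cv2.imwrite('pics/c_%s.png'%n,cv2.resize(img,None,fx=5,fy=5,interpolation=cv2.INTER_CUBIC))
a=cv2.imread('pics/c_side0.png');b=cv2.imread('pics/c_scene0.png')
print(a.shape,b.shape)
# neighbours: coarse positions by side depth
W=pts(dict(np.load('pics/side0.npz')))
for k,(u,v) in dict(dispenser=(292,207),marker=(400,192),carton=(333,175),sdtip=(222,309),sdend=(298,350)).items(): print(k,np.round(W[v,u]))
```

```text
scene0Traceback (most recent call last):
  File "<stdin>", line 8, in <module>
cv2.error: OpenCV(4.12.0) /io/opencv/modules/imgproc/src/convhull.cpp:143: error: (-215:Assertion failed) total >= 0 && (depth == CV_32F || depth == CV_32S) in function 'convexHull'
```

Run:
```python
from h import *
for n,(u0,u1,v0,v1) in dict(scene0=(225,310,175,230),side0=(245,350,225,325)).items():
    c=dict(np.load('pics/%s.npz'%n));W=pts(c)[v0:v1,u0:u1].reshape(-1,3);W=W[~np.isnan(W[:,0])]
    print(n)
    for lo,hi in((76,86),(54,62),(88,100),(5,12)):
        S=W[(W[:,2]>lo)&(W[:,2]<hi)].astype(np.float32)
        if len(S)>5:
            r=cv2.minAreaRect(np.ascontiguousarray(S[:,:2]));print(lo,hi,len(S),np.round(np.median(S,0),1),np.round(S.min(0)),np.round(S.max(0)),np.round(r[0],1),np.round(r[1],1),round(r[2],1))
    img=c['color'][v0:v1,u0:u1,::-1]
    cv2.imwrite('pics/c_%s.png'%n,cv2.resize(img,None,fx=5,fy=5,interpolation=cv2.INTER_CUBIC))
W=pts(dict(np.load('pics/side0.npz')))
for k,(u,v) in dict(dispenser=(292,207),marker=(400,192),carton=(333,175),sdtip=(222,309),sdend=(298,350)).items(): print(k,np.round(W[v,u]))
```

```text
scene0
76 86 53 [541.5  51.5  79.1] [470.  36.  76.] [578.  85.  85.] [524.   58.4] [ 20.9 112.1] 70.7
54 62 455 [535.6  41.   57.1] [470.  -8.  54.] [714. 107.  62.] [589.7  45. ] [104.5 244.3] 83.4
5 12 632 [518.1  58.8   7.7] [432. -26.   5.] [745. 350.  12.] [611.  155.6] [359.8 261.2] 70.7
side0
76 86 126 [547.2  56.3  80.5] [471.  39.  76.] [583.  86.  86.] [527.7  62.8] [ 17.4 115. ] 74.1
54 62 1204 [543.2  63.5  59. ] [474.  -5.  54.] [619. 112.  62.] [541.9  56.4] [ 87.5 140.9] 72.7
5 12 1058 [488.4  91.9   8.8] [ 395. -127.    5.] [731. 154.  12.] [564.8  44.6] [218.7 332.8] 38.5
dispenser [ 671. -145.   32.]
marker [ 422. -387.   12.]
carton [ 628. -329.   46.]
sdtip [638. 219.  14.]
sdend [437. 225.  14.]
```

View pics/c_side0.png

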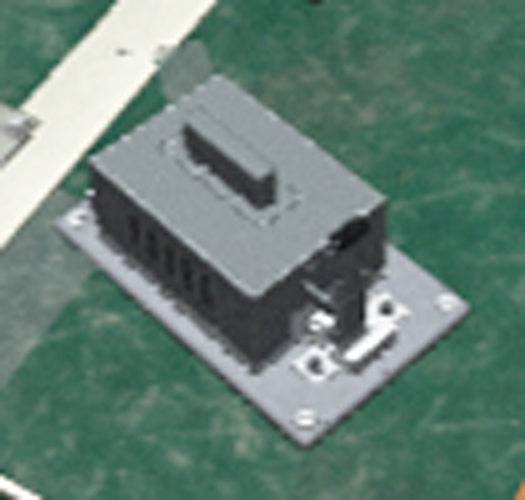

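The close crop shows the cover with its rib, the black sleeve at about (350,235) at the front, the white keeper below it, and the base plate corners at (60,228), (300,445) and (470,305). I'll cast rays through these.

```bash
cat >> h.py <<'E'
def ray(c,u,v,z,fish=False):
    K=c['intrinsics'];M=np.linalg.inv(c['world_to_cam'])
    a=np.array([(u-K[0,2])/K[0,0],(v-K[1,2])/K[1,1]])
    if fish:
        r=np.hypot(*a);d=np.array([*(a/r*np.sin(r)),np.cos(r)]) if r>1e-9 else np.array([0,0,1.])
    else: d=np.array([*a,1.])
    d=M[:3,:3]@d; o=M[:3,3]; return o+d*(z-o[2])/d[2]
E
python3 - <<'E'
from h import *
c=dict(np.load('pics/side0.npz'))
def R(u,v,z): return ray(c,245+u/5-.4,225+v/5-.4,z)
ct=[R(90,158,58),R(215,75,58),R(385,203,58),R(255,295,58)]
bp=[R(60,228,8),R(300,445,8),R(470,305,8)]
rb=[R(183,125,80),R(194,121,80),R(275,172,80),R(268,180,80)]
for n,l in(('top',ct),('base',bp),('rib',rb)): print(n,np.round(l,1).tolist())
print('len',[np.round(np.linalg.norm(ct[i]-ct[i-1]),1) for i in range(4)])
yaw=lambda a,b:np.degrees(np.arctan2(*(b-a)[1::-1]))
print(yaw(ct[3],ct[0]),yaw(ct[2],ct[1]),yaw(bp[1],bp[0]),yaw(bp[1],bp[2])-(-90),'cover c',np.mean(ct,0),'rib',np.mean(rb,0),'base fr-mid',(bp[1]+bp[2])/2)
print('sleeve',R(350,235,82))
E
```

```text
top [[621.6, 74.8, 58.0], [597.7, -2.3, 58.0], [481.9, 33.6, 58.0], [508.6, 109.6, 58.0]]
base [[638.3, 84.5, 8.0], [469.9, 139.1, 8.0], [436.0, 32.3, 8.0]]
rib [[581.1, 52.4, 80.0], [577.8, 47.7, 80.0], [527.2, 58.0, 80.0], [527.6, 63.9, 80.0]]
len [np.float64(118.2), np.float64(80.7), np.float64(121.2), np.float64(80.6)]
-17.121771237240846 -17.21413316461697 -17.978124385255384 -17.582804713290784 cover c [552.47066429  53.90561867  58.        ] rib [553.42635667  55.52392344  80.        ] base fr-mid [452.960274    85.71362713   8.        ]
sleeve [477.48892138  76.81696344  82.        ]
```

Call:
{"op": "jog_arm", "data": {"jaw": [1,1,1,1,1,1,1,1,1,1,1,1], "linear": [[-0.5,-0.32,0],[-0.97,-0.62,0],[-0.97,-0.62,0],[-0.97,-0.62,0],[-0.97,-0.62,0],[-0.97,-0.62,0],[-0.97,-0.62,0],[-0.97,-0.62,0],[-0.97,-0.62,0],[-0.97,-0.62,0],[-0.97,-0.62,0],[-0.7,-0.45,0]], "roll": [0,0,0,0,0,0,0,0,0,0,0,-0.15]}}

```text
t: 1.3
tool_pos: [493.2, 90.8, 245.0]
eef_rot: [-0.0, 0.153, 0.988, -0.0]
force: [0.2, 0.0, 0.2]
gripper_width: 1.006
```

Call:
{"op": "jog_arm", "data": {"jaw": [1,1,1], "linear": [[0,0,0.4],[0,0,0.3],[0,0,0]], "roll": [0,0,0]}}

```text
t: 1.6
tool_pos: [490.9, 92.8, 215.4]
eef_rot: [-0.002, 0.153, 0.988, -0.0]
force: [-0.0, 0.5, -0.5]
gripper_width: 1.002
```

Run:
```python
from h import *
c=cam('wrist','w1');s=ctrl.read_state();print(s['t'],s['tool_pos'],s['eef_rot'],s['force'],c['intrinsics'].tolist(),np.round(np.linalg.inv(c['world_to_cam']),2).tolist())
```

```text
1.65 [491.38438736  93.10325154 216.52084054] [-1.19595082e-03  1.52467611e-01  9.88307729e-01 -1.73418475e-04] [ 0.31515399 -0.29171784  0.29800545] [[309.70691628693146, 0.0, 322.1760410905619], [0.0, 309.70691628693146, 197.614894448222], [0.0, 0.0, 1.0]] [[0.3, 0.91, 0.27, 421.9], [0.95, -0.29, -0.09, 114.06], [-0.0, 0.28, -0.96, 344.72], [0.0, 0.0, 0.0, 1.0]]
```

View pics/w1.png

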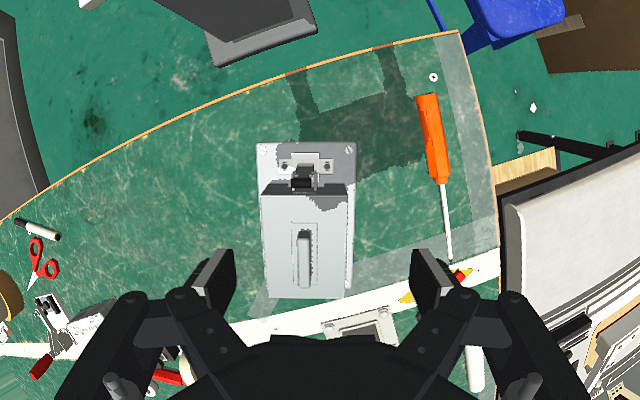

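The wrist view shows the sleeve at about (303,182), the rib top from about (304,234) to (304,287), and the cover's top edges at x≈261 and 355.

Run:
```python
from h import *
c=dict(np.load('pics/w1.npz'))
for n,u,v,z in(('sleeve',303,182,82),('ribf',304,236,80),('ribb',304,286,80),('FR',261,193,58),('FL',355,193,58),('BR',264,297,58),('BL',352,297,58),('bFR',257,143,8),('bFL',356,142,8)): print(n,np.round(ray(c,u,v,z,True),1))
cr=c['color'][130:310,235:375,::-1];cv2.imwrite('pics/w1c.png',cv2.resize(cr,None,fx=4,fy=3.3*1.0,interpolation=cv2.INTER_CUBIC))
```

```text
sleeve [477.4  78.3  82. ]
ribf [527.   62.4  80. ]
ribb [579.4  44.4  80. ]
FR [480.3  32.4  58. ]
FL [507.9 119.4  58. ]
BR [594.3  -9.9  58. ]
BL [622.8  84.6  58. ]
bFR [435.2  33.6   8. ]
bFL [467.6 137.5   8. ]
```

View pics/w1c.png

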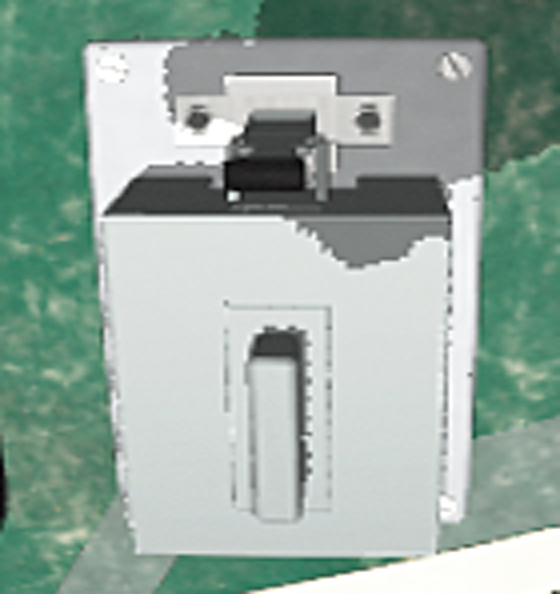

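Call:
{"op": "jog_arm", "data": {"jaw": [-0.06,-0.06,-0.06,-0.06,-0.06,-0.06,-0.06,-0.06], "linear": [[0.23,-0.47,0],[0,0,0.6],[0,0,0.9],[0,0,0.8],[0,0,0.6],[0,0,0.3],[0,0,0.1],[0,0,0]], "roll": [0,0,0,0,0,0,0,0]}}

```text
t: 2.45
tool_pos: [477.8, 78.3, 85.6]
eef_rot: [0.0, 0.152, 0.988, 0.0]
force: [-0.7, -0.5, 0.4]
gripper_width: 0.473
```

Run:
```python
from h import *
c=cam('wrist','w2');s=ctrl.read_state();print(s['t'],s['tool_pos'],s['eef_rot'],s['force'],s['gripper_width'])
cv2.imwrite('pics/w2c.png',cv2.resize(c['color'][200:400,180:460,::-1],None,fx=2.8,fy=2.8,interpolation=cv2.INTER_CUBIC))
```

```text
2.5 [478.11119417  78.27339435  86.09269623] [6.56832365e-04 1.52126853e-01 9.88360749e-01 1.36584664e-04] [0.36334137 1.04131813 0.65693823] 0.4682782757652277
```

View pics/w2c.png

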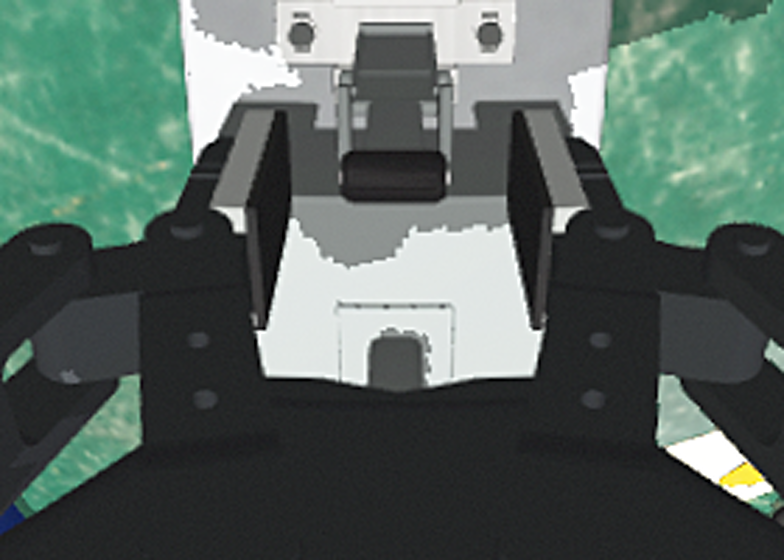

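The close view shows the sleeve centred at crop x≈394 and the pads centred at about 398. At 5.9 px/mm the tool needs to shift about 0.7 mm towards −y.

Call:
{"op": "jog_arm", "data": {"jaw": [-0.06,-0.06,-0.3,-0.48,-0.48,-0.5,-0.5], "linear": [[0,-0.017,0.1],[0,0,0.07],[0,0,0],[0,0,0],[0,0,0],[0,0,0],[0,0,0]], "roll": [0,0,0,0,0,0,0]}}

```text
t: 3.2
tool_pos: [477.4, 77.4, 78.6]
eef_rot: [0.0, 0.152, 0.988, 0.0]
force: [-0.5, -0.9, 0.5]
gripper_width: 0.25
```

Run:
```python
from h import *
c=cam('wrist','w3');s=ctrl.read_state();print(s['t'],s['tool_pos'],s['force'],s['gripper_width'])
cv2.imwrite('pics/w3c.png',cv2.resize(c['color'][230:310,270:370,::-1],None,fx=6,fy=6,interpolation=cv2.INTER_CUBIC))
```

```text
3.25 [477.34329272  77.44539299  78.55334377] [-1.30056158 -0.56570945  0.09385727] 0.24791507667542528
```

View pics/w3c.png

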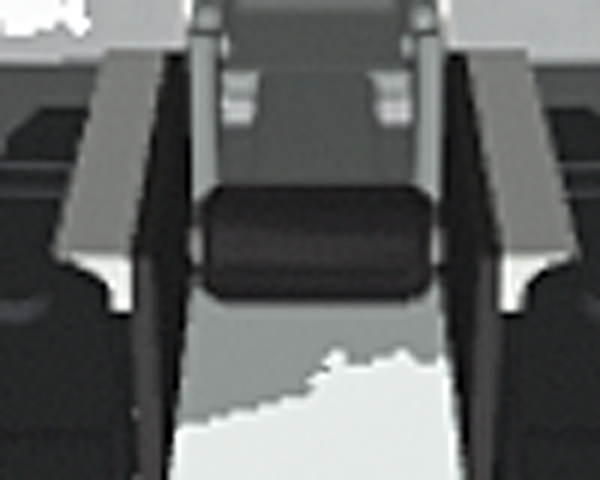

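The pads sit symmetrically about the sleeve, with gaps to x≈188 and 447 around a centre at 318. I'm closing now.

Call:
{"op": "jog_arm", "data": {"jaw": [-0.53,-0.55,-0.57], "linear": [[0,0,0],[0,0,0],[0,0,0]], "roll": [0,0,0]}}

```text
t: 3.55
tool_pos: [477.3, 77.4, 78.5]
eef_rot: [-0.0, 0.152, 0.988, 0.0]
force: [-0.1, 0.6, 0.4]
gripper_width: 0.215
```

Call:
{"op": "jog_arm", "data": {"jaw": [-0.6,-0.62,-0.65,-0.7], "linear": [[0,0,0],[0,0,0],[0,0,0],[0,0,0]], "roll": [0,0,0,0]}}

```text
t: 3.95
tool_pos: [477.5, 77.4, 78.7]
eef_rot: [0.0, 0.152, 0.988, 0.0]
force: [-1.0, -0.2, 2.8]
gripper_width: 0.18
```

Call:
{"op": "jog_arm", "data": {"jaw": [-1,-1,-1], "linear": [[0,0,0],[0,0,0],[0,0,0]], "roll": [0,0,0]}}

```text
t: 4.25
tool_pos: [477.4, 77.4, 78.6]
eef_rot: [0.0, 0.152, 0.988, 0.0]
force: [-0.4, -0.2, 2.9]
gripper_width: 0.185
```

Call:
{"op": "jog_arm", "data": {"jaw": [-1,-1,-1,-1], "linear": [[-0.025,0,-0.012],[-0.025,0,-0.012],[-0.025,0,-0.012],[0,0,0]], "roll": [0,0,0,0]}}

```text
t: 4.65
tool_pos: [480.0, 76.5, 79.7]
eef_rot: [-0.0, 0.152, 0.988, 0.0]
force: [-1.5, -1.0, -0.6]
gripper_width: 0.179
```

Call:
{"op": "jog_arm", "data": {"jaw": [-1,-1,-1], "linear": [[-0.012,0,-0.02],[0,0,0],[0,0,0]], "roll": [0,0,0]}}

```text
t: 4.95
tool_pos: [480.4, 76.4, 80.5]
eef_rot: [-0.0, 0.152, 0.988, 0.0]
force: [-1.9, 0.8, -2.9]
gripper_width: 0.179
```

Call:
{"op": "jog_arm", "data": {"jaw": [-1,-1], "linear": [[0,0,-0.015],[0,0,0]], "roll": [0,0]}}

```text
t: 5.15
tool_pos: [480.2, 76.4, 80.8]
eef_rot: [-0.001, 0.152, 0.988, -0.0]
force: [-0.3, -0.1, -8.5]
gripper_width: 0.178
```

Call:
{"op": "jog_arm", "data": {"jaw": [-1,-1], "linear": [[0,0,-0.015],[0,0,0]], "roll": [0,0]}}

```text
t: 5.35
tool_pos: [480.0, 76.4, 81.1]
eef_rot: [-0.001, 0.152, 0.988, -0.0]
force: [-0.0, 0.3, -14.3]
gripper_width: 0.174
```

Call:
{"op": "jog_arm", "data": {"jaw": [-1,-1,-1], "linear": [[0,0,0.025],[-0.012,0,0],[0,0,0]], "roll": [0,0,0]}}

```text
t: 5.65
tool_pos: [480.7, 76.3, 80.9]
eef_rot: [-0.0, 0.152, 0.988, 0.0]
force: [-1.9, 0.7, -8.3]
gripper_width: 0.183
```

Call:
{"op": "jog_arm", "data": {"jaw": [-1,-1], "linear": [[-0.015,0,0],[0,0,0]], "roll": [0,0]}}

```text
t: 5.85
tool_pos: [481.3, 76.1, 80.9]
eef_rot: [-0.0, 0.152, 0.988, 0.0]
force: [-3.6, 0.6, -8.8]
gripper_width: 0.173
```

Call:
{"op": "jog_arm", "data": {"jaw": [-1,-1], "linear": [[-0.015,0,0],[0,0,0]], "roll": [0,0]}}

```text
t: 6.05
tool_pos: [482.1, 75.9, 81.0]
eef_rot: [-0.0, 0.152, 0.988, 0.0]
force: [-4.0, 0.9, -7.6]
gripper_width: 0.177
```

Call:
{"op": "jog_arm", "data": {"jaw": [-1,-1], "linear": [[-0.015,0,0],[0,0,0]], "roll": [0,0]}}

```text
t: 6.25
tool_pos: [482.7, 75.7, 81.0]
eef_rot: [-0.0, 0.152, 0.988, 0.0]
force: [-4.2, 1.1, -6.5]
gripper_width: 0.175
```

Call:
{"op": "jog_arm", "data": {"jaw": [-1,-1], "linear": [[-0.015,0,0],[0,0,0]], "roll": [0,0]}}

```text
t: 6.45
tool_pos: [483.5, 75.5, 81.0]
eef_rot: [0.0, 0.152, 0.988, 0.0]
force: [-4.3, 1.1, -7.0]
gripper_width: 0.177
```

Call:
{"op": "jog_arm", "data": {"jaw": [-1,-1], "linear": [[-0.015,0,0],[0,0,0]], "roll": [0,0]}}

```text
t: 6.65
tool_pos: [484.0, 75.3, 81.0]
eef_rot: [-0.0, 0.152, 0.988, 0.0]
force: [-3.1, 1.3, -6.1]
gripper_width: 0.173
```

Call:
{"op": "jog_arm", "data": {"jaw": [-1,-1], "linear": [[-0.015,0,0],[0,0,0]], "roll": [0,0]}}

```text
t: 6.85
tool_pos: [484.5, 75.2, 81.0]
eef_rot: [-0.0, 0.152, 0.988, 0.0]
force: [-3.9, 1.6, -4.8]
gripper_width: 0.174
```

Call:
{"op": "jog_arm", "data": {"jaw": [-1,-1], "linear": [[-0.015,0,0],[0,0,0]], "roll": [0,0]}}

```text
t: 7.05
tool_pos: [485.1, 75.0, 81.0]
eef_rot: [-0.0, 0.152, 0.988, 0.0]
force: [-4.6, 0.9, -4.6]
gripper_width: 0.181
```

Call:
{"op": "jog_arm", "data": {"jaw": [-1,-1], "linear": [[-0.015,0,0],[0,0,0]], "roll": [0,0]}}

```text
t: 7.25
tool_pos: [485.6, 74.8, 80.9]
eef_rot: [-0.0, 0.152, 0.988, 0.0]
force: [-4.7, 1.8, -5.3]
gripper_width: 0.175
```

Call:
{"op": "jog_arm", "data": {"jaw": [-1,-1], "linear": [[-0.005,0,-0.012],[0,0,0]], "roll": [0,0]}}

```text
t: 7.45
tool_pos: [485.5, 74.8, 81.1]
eef_rot: [-0.0, 0.152, 0.988, 0.0]
force: [-4.2, 1.7, -8.2]
gripper_width: 0.175
```

Call:
{"op": "jog_arm", "data": {"jaw": [-1,-1], "linear": [[-0.015,0,0],[0,0,0]], "roll": [0,0]}}

```text
t: 7.65
tool_pos: [485.9, 74.7, 81.1]
eef_rot: [-0.001, 0.152, 0.988, 0.0]
force: [-4.9, 2.8, -7.6]
gripper_width: 0.179
```

Call:
{"op": "jog_arm", "data": {"jaw": [-1,-1], "linear": [[-0.015,0,0],[0,0,0]], "roll": [0,0]}}

```text
t: 7.85
tool_pos: [486.3, 74.5, 81.1]
eef_rot: [-0.001, 0.152, 0.988, 0.0]
force: [-6.3, 1.4, -6.5]
gripper_width: 0.18
```

Call:
{"op": "jog_arm", "data": {"jaw": [-1,-1], "linear": [[-0.015,0,0],[0,0,0]], "roll": [0,0]}}

```text
t: 8.05
tool_pos: [486.9, 74.4, 81.1]
eef_rot: [-0.001, 0.152, 0.988, 0.0]
force: [-5.5, 2.8, -7.1]
gripper_width: 0.177
```

Call:
{"op": "jog_arm", "data": {"jaw": [-1,-1], "linear": [[-0.015,0,0],[0,0,0]], "roll": [0,0]}}

```text
t: 8.25
tool_pos: [487.3, 74.2, 81.1]
eef_rot: [-0.001, 0.152, 0.988, 0.0]
force: [-5.2, 2.0, -7.1]
gripper_width: 0.176
```

Call:
{"op": "jog_arm", "data": {"jaw": [-1,-1], "linear": [[-0.015,0,0],[0,0,0]], "roll": [0,0]}}

```text
t: 8.45
tool_pos: [487.9, 74.1, 81.1]
eef_rot: [-0.001, 0.152, 0.988, 0.0]
force: [-6.3, 2.5, -6.4]
gripper_width: 0.178
```

Call:
{"op": "jog_arm", "data": {"jaw": [-1,-1], "linear": [[-0.015,0,0],[0,0,0]], "roll": [0,0]}}

```text
t: 8.65
tool_pos: [488.4, 73.9, 81.2]
eef_rot: [-0.001, 0.152, 0.988, 0.0]
force: [-8.0, 2.5, -5.1]
gripper_width: 0.177
```

Call:
{"op": "jog_arm", "data": {"jaw": [-1,-1], "linear": [[-0.015,0,0],[0,0,0]], "roll": [0,0]}}

```text
t: 8.85
tool_pos: [490.2, 73.5, 82.0]
eef_rot: [0.001, 0.152, 0.988, 0.0]
force: [-6.7, 0.5, 1.9]
gripper_width: 0.173
```

Call:
{"op": "jog_arm", "data": {"jaw": [-1,-1], "linear": [[-0.01,0,-0.025],[0,0,0]], "roll": [0,0]}}

```text
t: 9.05
tool_pos: [491.1, 73.3, 83.5]
eef_rot: [0.001, 0.152, 0.988, 0.0]
force: [-5.9, 0.6, 0.8]
gripper_width: 0.178
```

Call:
{"op": "jog_arm", "data": {"jaw": [-1,-1], "linear": [[-0.013,0,-0.025],[0,0,0]], "roll": [0,0]}}

```text
t: 9.25
tool_pos: [491.6, 73.2, 84.6]
eef_rot: [0.001, 0.152, 0.988, 0.0]
force: [-6.1, 0.2, 2.2]
gripper_width: 0.179
```

Call:
{"op": "jog_arm", "data": {"jaw": [-1,-1,-1], "linear": [[-0.015,0,-0.025],[-0.015,0,-0.025],[0,0,0]], "roll": [0,0,0]}}

```text
t: 9.55
tool_pos: [492.8, 72.8, 86.6]
eef_rot: [0.001, 0.152, 0.988, 0.0]
force: [-5.7, 2.0, 1.5]
gripper_width: 0.175
```

Call:
{"op": "jog_arm", "data": {"jaw": [-1,-1,-1], "linear": [[-0.015,0,-0.025],[-0.015,0,-0.025],[0,0,0]], "roll": [0,0,0]}}

```text
t: 9.85
tool_pos: [494.0, 72.4, 88.7]
eef_rot: [0.001, 0.152, 0.988, 0.0]
force: [-5.8, 1.1, 2.0]
gripper_width: 0.175
```

Call:
{"op": "jog_arm", "data": {"jaw": [-1,-1,-1], "linear": [[-0.015,0,-0.025],[-0.015,0,-0.025],[0,0,0]], "roll": [0,0,0]}}

```text
t: 10.15
tool_pos: [495.2, 72.1, 90.7]
eef_rot: [0.001, 0.152, 0.988, 0.0]
force: [-5.8, 1.4, 2.6]
gripper_width: 0.175
```

Call:
{"op": "jog_arm", "data": {"jaw": [-1,-1,-1,-1], "linear": [[-0.015,0,-0.025],[-0.015,0,-0.025],[-0.015,0,-0.025],[0,0,0]], "roll": [0,0,0,0]}}

```text
t: 10.55
tool_pos: [497.0, 71.5, 93.8]
eef_rot: [0.002, 0.152, 0.988, 0.0]
force: [-5.4, 0.8, 2.9]
gripper_width: 0.176
```

Call:
{"op": "jog_arm", "data": {"jaw": [-1,-1,-1,-1,-1,-1,-1], "linear": [[0.05,0,-0.015],[0.05,0,-0.012],[0.05,0,-0.01],[0.05,0,-0.005],[0.05,0,0],[0.03,0,0],[0,0,0]], "roll": [0,0,0,0,0,0,0]}}

```text
t: 11.25
tool_pos: [485.6, 74.9, 94.2]
eef_rot: [0.001, 0.152, 0.988, 0.0]
force: [-0.3, -0.8, -1.8]
gripper_width: 0.174
```

Run:
```python
from h import *
c=cam('side','s4');cam('wrist','w4');s=ctrl.read_state();print(s['t'],s['tool_pos'],s['force'],s['gripper_width'])
W=pts(c);b=W[225:325,245:350].reshape(-1,3)
# cover top heights along box x (plane fit), away from gripper
ex=np.array([.9537,-.3007]);ey=np.array([.3007,.9537]);o=np.array([550.5,54.4])
X=(b[:,:2]-o)@ex;Y=(b[:,:2]-o)@ey;Z=b[:,2]
m=(abs(Y)<40)&(abs(Y)>12)&(X>-35)&(X<55)&(Z>45)&(Z<85);A=np.c_[X,Y,np.ones_like(X)][m];k=np.linalg.lstsq(A,Z[m],rcond=None)[0];print(m.sum(),k,'front z',k@[-60,0,1],'rear',k@[60,0,1])
cv2.imwrite('pics/s4c.png',cv2.resize(c['color'][200:330,230:370,::-1],None,fx=4.5,fy=4.5,interpolation=cv2.INTER_CUBIC))
```

```text
11.35 [485.60203035  74.91002087  94.12761262] [ 0.35315452 -0.31342786 -1.50385882] 0.17726255290172616
377 [-1.10037285e-01 -4.49747778e-03  6.67709922e+01] front z 73.37322932881321 rear 60.16875506898063
```

View pics/s4c.png

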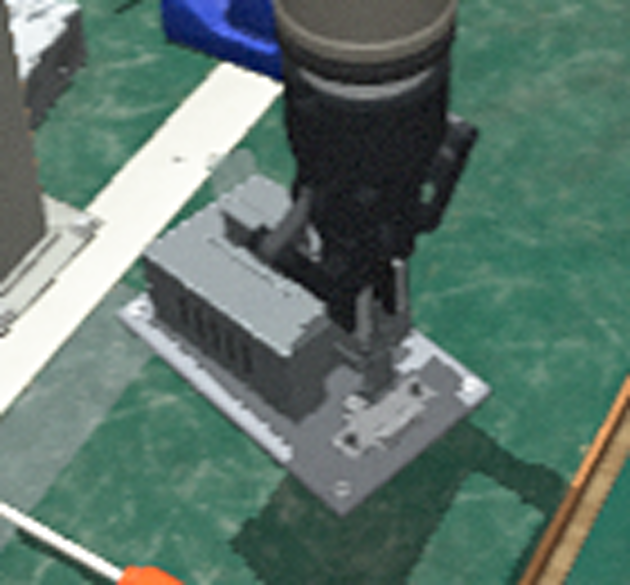

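The side view shows the front clearly raised (slope 0.11 rad, about 13 mm) with the lever let back. Next I lower the front onto its prop.

Call:
{"op": "jog_arm", "data": {"jaw": [-1,-1,-1,-1], "linear": [[0.015,0,0.025],[0.015,0,0.025],[0.015,0,0.025],[0,0,0]], "roll": [0,0,0,0]}}

```text
t: 11.75
tool_pos: [483.4, 75.5, 90.9]
eef_rot: [-0.0, 0.152, 0.988, 0.0]
force: [0.5, -0.2, -1.5]
gripper_width: 0.178
```

Call:
{"op": "jog_arm", "data": {"jaw": [-1,-1,-1], "linear": [[0.012,0,0.02],[0,0,0],[0,0,0]], "roll": [0,0,0]}}

```text
t: 12.05
tool_pos: [483.1, 75.6, 90.3]
eef_rot: [0.0, 0.152, 0.988, 0.0]
force: [0.1, -0.3, -1.8]
gripper_width: 0.174
```

Call:
{"op": "jog_arm", "data": {"jaw": [-1,-1,-1], "linear": [[0.012,0,0.02],[0,0,0],[0,0,0]], "roll": [0,0,0]}}

```text
t: 12.35
tool_pos: [482.6, 75.8, 89.5]
eef_rot: [-0.0, 0.152, 0.988, 0.0]
force: [-0.1, 1.0, -1.7]
gripper_width: 0.181
```

Call:
{"op": "jog_arm", "data": {"jaw": [-1,-1,-1], "linear": [[0.012,0,0.02],[0,0,0],[0,0,0]], "roll": [0,0,0]}}

```text
t: 12.65
tool_pos: [482.3, 75.9, 88.9]
eef_rot: [0.0, 0.152, 0.988, 0.0]
force: [-0.0, -0.5, 1.7]
gripper_width: 0.174
```

Call:
{"op": "jog_arm", "data": {"jaw": [-1,-1,-1], "linear": [[0.01,0,0.015],[0,0,0],[0,0,0]], "roll": [0,0,0]}}

```text
t: 12.95
tool_pos: [482.3, 76.0, 88.7]
eef_rot: [0.001, 0.152, 0.988, 0.0]
force: [0.1, -0.7, 5.0]
gripper_width: 0.177
```

Call:
{"op": "jog_arm", "data": {"jaw": [-1,-1,-1], "linear": [[0.01,0,0.015],[0,0,0],[0,0,0]], "roll": [0,0,0]}}

```text
t: 13.25
tool_pos: [482.2, 76.1, 88.5]
eef_rot: [0.001, 0.152, 0.988, 0.0]
force: [-0.3, -0.0, 8.8]
gripper_width: 0.173
```

Call:
{"op": "jog_arm", "data": {"jaw": [-1,-1,-0.5,-0.3,-0.1,0,0], "linear": [[-0.005,0,-0.025],[0,0,0],[0,0,0],[0,0,0],[0,0,0],[0,0,0],[0,0,0]], "roll": [0,0,0,0,0,0,0]}}

```text
t: 13.95
tool_pos: [481.5, 76.1, 88.4]
eef_rot: [-0.0, 0.152, 0.988, 0.0]
force: [0.3, 0.2, -0.2]
gripper_width: 0.497
```

Call:
{"op": "jog_arm", "data": {"jaw": [0,0,0,0,0,0,0], "linear": [[0,0,-0.4],[0,0,-0.6],[-0.5,0,0],[-0.9,0,0],[-0.6,0,0],[0,0,0],[0,0,0]], "roll": [0,0,0,0,0,0,0]}}

```text
t: 14.65
tool_pos: [557.4, 51.9, 127.9]
eef_rot: [-0.001, 0.153, 0.988, 0.0]
force: [-0.1, -0.4, -0.6]
gripper_width: 0.499
```

Run:
```python
from h import *
c=cam('side','s5');w=cam('wrist','w5');s=ctrl.read_state();print(s['t'],s['tool_pos'],s['force'],s['gripper_width'])
W=pts(c);b=W[225:325,245:350].reshape(-1,3)
ex=np.array([.9537,-.3007]);ey=np.array([.3007,.9537]);o=np.array([550.5,54.4])
X=(b[:,:2]-o)@ex;Y=(b[:,:2]-o)@ey;Z=b[:,2]
m=(abs(Y)<40)&(abs(Y)>12)&(X>-50)&(X<55)&(Z>45)&(Z<80);A=np.c_[X,Y,np.ones_like(X)][m];k=np.linalg.lstsq(A,Z[m],rcond=None)[0];print(m.sum(),k,'front z',k@[-60,0,1],'rear',k@[60,0,1],'tcp XY',(s['tool_pos'][:2]-o)@ex,(s['tool_pos'][:2]-o)@ey)
cv2.imwrite('pics/w5c.png',cv2.resize(w['color'][200:400,180:460,::-1],None,fx=2.8,fy=2.8,interpolation=cv2.INTER_CUBIC))
```

```text
14.75 [556.77633667  52.30752027 128.18765531] [-0.43036738  0.30579805 -0.15749474] 0.49413159102098325
670 [-7.08831168e-02 -2.71826781e-03  6.39700788e+01] front z 68.22306583950322 rear 59.71709182614732 tcp XY 6.6149509400683995 -0.10830348016827249
```

View pics/w5c.png

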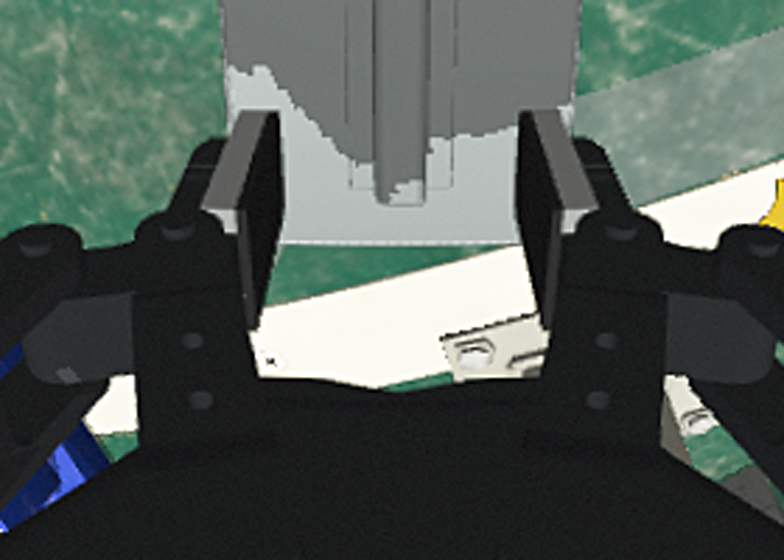

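The wrist view shows the rib centred at x≈400.5 between the pads, whose centre is at 401. I'm going down.

Call:
{"op": "jog_arm", "data": {"jaw": [-0.3,-0.5,-0.53,-0.53,-0.53,-0.53], "linear": [[-0.06,0,0.4],[0,0,0.4],[0,0,0.25],[0,0,0.1],[0,0,0],[0,0,0]], "roll": [0,0,0,0,0,0]}}

```text
t: 15.35
tool_pos: [560.4, 51.4, 83.1]
eef_rot: [0.0, 0.152, 0.988, 0.0]
force: [-1.0, -0.4, 0.6]
gripper_width: 0.23
```

Call:
{"op": "jog_arm", "data": {"jaw": [-0.6,-0.65,-0.7,-0.72], "linear": [[0,0,0],[0,0,0],[0,0,0],[0,0,0]], "roll": [0,0,0,0]}}

```text
t: 15.75
tool_pos: [560.3, 51.3, 82.8]
eef_rot: [0.0, 0.152, 0.988, 0.0]
force: [-0.4, 0.1, 2.0]
gripper_width: 0.141
```

Call:
{"op": "jog_arm", "data": {"jaw": [-0.75,-0.78,-0.81,-0.84], "linear": [[0,0,0],[0,0,0],[0,0,0],[0,0,0]], "roll": [0,0,0,0]}}

```text
t: 16.15
tool_pos: [560.3, 51.3, 82.9]
eef_rot: [0.0, 0.152, 0.988, 0.0]
force: [-1.1, 0.7, 5.7]
gripper_width: 0.121
```

Call:
{"op": "jog_arm", "data": {"jaw": [-1,-1,-1,-1], "linear": [[0,0,-0.01],[0,0,-0.01],[0,0,0],[0,0,0]], "roll": [0,0,0,0]}}

```text
t: 16.55
tool_pos: [560.1, 51.3, 83.0]
eef_rot: [-0.0, 0.152, 0.988, 0.0]
force: [1.1, -0.4, -1.2]
gripper_width: 0.121
```

Call:
{"op": "jog_arm", "data": {"jaw": [-1,-1,-1], "linear": [[0.025,0,-0.01],[0.025,0,-0.01],[0,0,0]], "roll": [0,0,0]}}

```text
t: 16.85
tool_pos: [557.7, 51.9, 83.8]
eef_rot: [-0.0, 0.152, 0.988, -0.0]
force: [-0.4, -0.5, -2.5]
gripper_width: 0.12
```

Call:
{"op": "jog_arm", "data": {"jaw": [-1,-1,-1], "linear": [[0.035,0,0],[0.035,0,0],[0,0,0]], "roll": [0,0,0]}}

```text
t: 17.15
tool_pos: [555.2, 52.8, 84.0]
eef_rot: [-0.0, 0.152, 0.988, 0.0]
force: [-0.2, -0.3, -2.7]
gripper_width: 0.119
```

Call:
{"op": "jog_arm", "data": {"jaw": [-1,-1,-1], "linear": [[0.035,0,0],[0.03,0,0],[0,0,0]], "roll": [0,0,0]}}

```text
t: 17.45
tool_pos: [552.9, 53.6, 84.1]
eef_rot: [-0.0, 0.152, 0.988, 0.0]
force: [0.0, 0.6, -2.5]
gripper_width: 0.121
```

Call:
{"op": "jog_arm", "data": {"jaw": [-1,-1,-1], "linear": [[0,0,-0.025],[0,0,-0.025],[0,0,0]], "roll": [0,0,0]}}

```text
t: 17.75
tool_pos: [553.2, 53.5, 86.3]
eef_rot: [0.0, 0.152, 0.988, 0.0]
force: [-0.7, 0.2, -2.9]
gripper_width: 0.121
```

Run:
```python
from h import *
ex=np.array([.9537,-.3007]);ey=np.array([.3007,.9537]);o=np.array([550.5,54.4])
for n in('side0','scene0'):
    W=pts(dict(np.load('pics/%s.npz'%n))).reshape(-1,3);X=(W[:,:2]-o)@ex;Y=(W[:,:2]-o)@ey
    m=(W[:,2]>6)&(W[:,2]<150)&(X>-120)&(X<130)&(Y<-62)&(Y>-300)
    print(n,m.sum());
    for a in range(-120,130,25):
        q=m&(X>=a)&(X<a+25); print(a,q.sum(),np.round(np.percentile(Y[q],[0,50,100])) if q.any() else '')
```

```text
side0 251
-120 0 
-95 0 
-70 0 
-45 0 
-20 0 
5 0 
30 0 
55 0 
80 0 
105 251 [-216. -174. -154.]
scene0 281
-120 0 
-95 0 
-70 0 
-45 0 
-20 1 [-64. -64. -64.]
5 0 
30 1 [-62. -62. -62.]
55 1 [-62. -62. -62.]
80 1 [-168. -168. -168.]
105 277 [-218. -190. -159.]
```

Call:
{"op": "jog_arm", "data": {"jaw": [-1,-1,-1,-1,-1,-1,-1,-1], "linear": [[0,0,-0.1],[0,0,-0.15],[0,0,-0.2],[0,0,-0.3],[0,0,-0.4],[0,0,-0.4],[0,0,-0.2],[0,0,0]], "roll": [0,0,0,0,0,0,0,0]}}

```text
t: 18.55
tool_pos: [553.9, 53.5, 157.8]
eef_rot: [0.002, 0.152, 0.988, 0.0]
force: [0.3, 0.7, -2.9]
gripper_width: 0.122
```

Call:
{"op": "jog_arm", "data": {"jaw": [-1,-1,-1,-1,-1,-1,-1,-1,-1,-1], "linear": [[0,-0.25,0],[0.05,-0.5,0],[0.05,-0.6,0],[0.05,-0.6,0],[0.05,-0.6,0],[0.05,-0.5,0],[0,-0.4,0],[0,-0.2,0],[0,-0.1,0],[0,0,0]], "roll": [0,0,0,0,0,0,0,0,0,0]}}

```text
t: 19.55
tool_pos: [498.2, -86.7, 155.8]
eef_rot: [-0.0, 0.153, 0.988, 0.0]
force: [-1.0, 1.5, -2.2]
gripper_width: 0.123
```

Call:
{"op": "jog_arm", "data": {"jaw": [-1,-1,-1,-1,-1,-1,-1,-1], "linear": [[0,0,0.2],[0,0,0.4],[0,0,0.4],[0,0,0.4],[0,0,0.25],[0,0,0.1],[0,0,0],[0,0,0]], "roll": [0,0,0,0,0,0,0,0]}}

```text
t: 20.35
tool_pos: [498.8, -86.5, 86.5]
eef_rot: [0.0, 0.152, 0.988, -0.0]
force: [-0.8, 0.9, -1.1]
gripper_width: 0.125
```

Run:
```python
from h import *
c=cam('side','s6');cam('scene','sc6');s=ctrl.read_state();print(s['t'],s['tool_pos'],s['force'],s['gripper_width'])
ex=np.array([.9537,-.3007]);ey=np.array([.3007,.9537]);o=np.array([550.5,54.4])
t=s['tool_pos'][:2];print('tcp',(t-o)@ex,(t-o)@ey)
b=pts(c).reshape(-1,3);X=(b[:,:2]-t)@ex;Y=(b[:,:2]-t)@ey;Z=b[:,2]
m=(abs(Y)<38)&(abs(Y)>20)&(X>-60)&(X<45)&(Z>45)&(Z<85);A=np.c_[X,Y,np.ones_like(X)][m];k=np.linalg.lstsq(A,Z[m],rcond=None)[0];r=A@k-Z[m];g=abs(r)<3;k=np.linalg.lstsq(A[g],Z[m][g],rcond=None)[0];print(m.sum(),g.sum(),k)
print('lower edge front/rear z',k@[-64,0,1]-50,k@[56,0,1]-50)
cv2.imwrite('pics/s6c.png',cv2.resize(c['color'][150:300,230:400,::-1],None,fx=4,fy=4,interpolation=cv2.INTER_CUBIC))
```

```text
20.45 [498.8393053  -86.59819003  86.75508491] [ 0.20994311  0.14003412 -2.19339198] 0.11831895827028872
tcp -6.870648790979998 -150.0043447309186
299 297 [-6.93210589e-02 -1.98998668e-03  6.67647840e+01]
lower edge front/rear z 21.201331788908206 12.882804716005765
```

View pics/s6c.png

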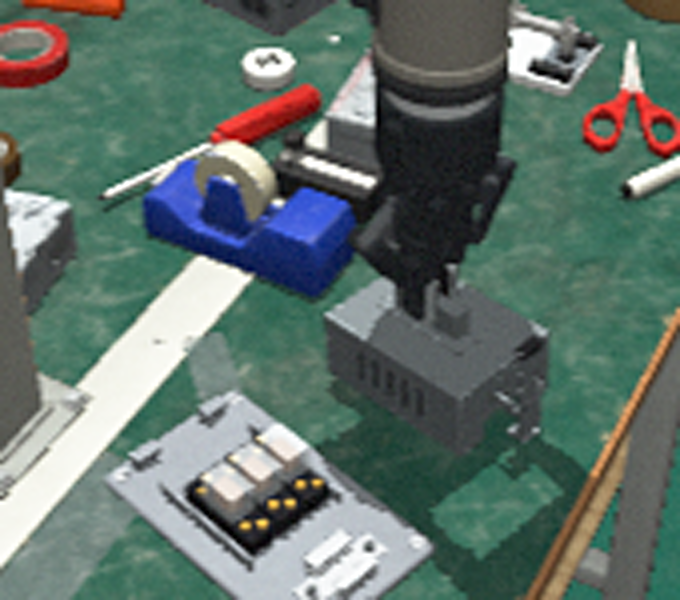

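The view shows the box open with its relays exposed, and the cover held clear to the right with the bench free beneath it. By plane fit the rear edge is about 12 mm up and the front about 21 mm.

Call:
{"op": "jog_arm", "data": {"jaw": [-1,-1,-1,-1,-1], "linear": [[0,0,0.08],[0,0,0.06],[0,0,0.05],[0,0,0.03],[0,0,0]], "roll": [0,0,0,0,0]}}

```text
t: 20.95
tool_pos: [498.2, -86.5, 77.1]
eef_rot: [-0.0, 0.152, 0.988, 0.0]
force: [0.4, -0.3, -1.7]
gripper_width: 0.122
```

Call:
{"op": "jog_arm", "data": {"jaw": [-1,-1,-1,-1], "linear": [[0,0,0.025],[0,0,0.025],[0,0,0.025],[0,0,0]], "roll": [0,0,0,0]}}

```text
t: 21.35
tool_pos: [498.2, -86.5, 74.6]
eef_rot: [-0.0, 0.152, 0.988, 0.0]
force: [-3.3, 0.0, 3.3]
gripper_width: 0.121
```

Call:
{"op": "jog_arm", "data": {"jaw": [-1,-1,-1], "linear": [[0,0,0.025],[0,0,0.025],[0,0,0]], "roll": [0,0,0]}}

```text
t: 21.65
tool_pos: [497.6, -86.3, 73.9]
eef_rot: [-0.0, 0.152, 0.988, 0.0]
force: [-10.7, 2.8, 19.2]
gripper_width: 0.119
```

Call:
{"op": "jog_arm", "data": {"jaw": [-1,-1,-0.85,-0.8,-0.78,-0.76,-0.74,-0.72,-0.7,-0.68,-0.65,-0.6], "linear": [[0,0,-0.035],[0,0,0],[0,0,0],[0,0,0],[0,0,0],[0,0,0],[0,0,0],[0,0,0],[0,0,0],[0,0,0],[0,0,0],[0,0,0]], "roll": [0,0,0,0,0,0,0,0,0,0,0,0]}}

```text
t: 22.85
tool_pos: [498.5, -86.5, 73.6]
eef_rot: [0.0, 0.152, 0.988, 0.0]
force: [0.0, -0.2, -0.0]
gripper_width: 0.199
```

Call:
{"op": "jog_arm", "data": {"jaw": [-0.4,-0.1,0,0,0,0,0,0,0], "linear": [[0,0,0],[0,0,0],[0,0,0],[0,0,-0.2],[0,0,-0.6],[0,0,-0.9],[0,0,-0.9],[0,0,-0.9],[0,0,0]], "roll": [0,0,0,0,0,0,0,0,0]}}

```text
t: 23.75
tool_pos: [500.7, -87.3, 219.2]
eef_rot: [0.005, 0.152, 0.988, -0.001]
force: [-0.1, -0.6, 0.3]
gripper_width: 0.497
```

Run:
```python
from h import *
c=cam('side','s7');s=ctrl.read_state();print(s['t'],s['tool_pos'],s['force'],s['gripper_width'])
ex=np.array([.9537,-.3007]);ey=np.array([.3007,.9537]);o=np.array([550.5,54.4])
t=np.array([498.,-86.5])
b=pts(c).reshape(-1,3);X=(b[:,:2]-t)@ex;Y=(b[:,:2]-t)@ey;Z=b[:,2]
m=(abs(Y)<38)&(abs(Y)>15)&(X>-55)&(X<45)&(Z>40)&(Z<65);A=np.c_[X,Y,np.ones_like(X)][m];k=np.linalg.lstsq(A,Z[m],rcond=None)[0];print(m.sum(),k,'resid',np.std(A@k-Z[m]))
print('lower edge front/rear z',k@[-64,0,1]-50,k@[56,0,1]-50)
m=(abs(Y)<70)&(abs(X)<80)&(Z>46)&(Z<56);r=cv2.minAreaRect(np.ascontiguousarray(np.c_[(b[:,:2]-o)@ex,(b[:,:2]-o)@ey][m]).astype(np.float32));print('cover top rect in box frame',r)
cv2.imwrite('pics/s7c.png',cv2.resize(c['color'][150:350,200:420,::-1],None,fx=3.4,fy=3,interpolation=cv2.INTER_CUBIC))
```

```text
23.8 [499.53106901 -86.87940007 216.59398057] [-0.33089612  0.43380281 -0.17157644] 0.4986150116706018
414 [4.31209838e-04 3.01004080e-04 5.09652111e+01] resid 1.1805050591755206
lower edge front/rear z 0.9376136439089464 0.9893588245046985
cover top rect in box frame ((-11.670398712158203, -151.00369262695312), (89.22918701171875, 121.18034362792969), 89.49942779541016)
```

View pics/s7c.png

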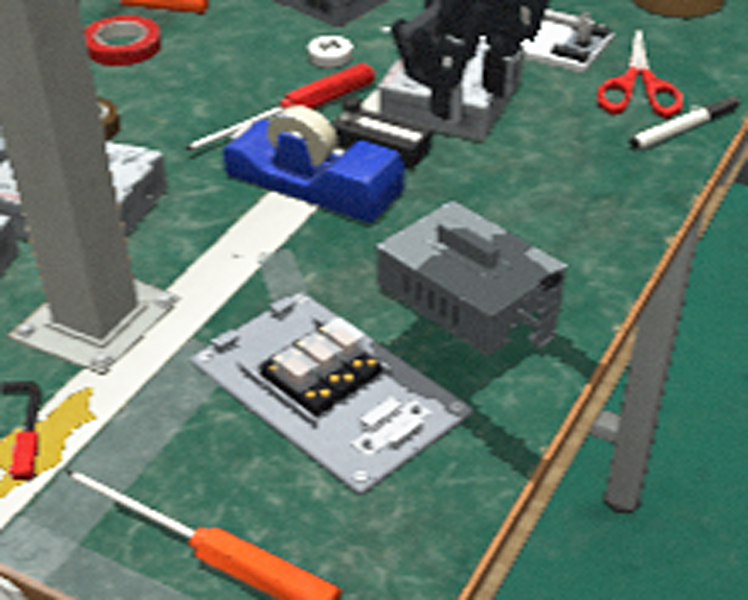

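The cover lies flat on the bench to the right of the box, the gripper is clear, and nothing else has been disturbed. I'm handing the job in.

```bash
python3 -c "
from workcell import ctrl
print(ctrl.finish_job())"
```

```text
the job is handed in; nothing more can be done
None
```

The cover is off and lying flat, right way up, on the bench to the right of the box, and the job is handed in at about 24 s of the 67 s allowed. The hand-in reports no verdict.

- **Freeing the hook:** I pinched the sleeve and held a light upward pull while pushing the lever in by 0.6 mm steps. It came free at about 12 to 13 mm. The strongest upward pull on the wrist while it was still caught was 14 N.
- **Lifting the front:** I raised the front edge about 13 mm, then let the lever back so the nose propped the front up about 10 mm.
- **Taking it off:** I gripped the rib, drew the cover forward about 8 mm out of the rear catches, lifted it clear and moved it 150 mm to the right.
- **Setting it down:** The rear edge touched first. The cover did not level itself when I pressed with about 19 N, so I backed off and opened the jaws in small steps to let it settle.

**Last checks:**
- The side camera's depth puts the lower edge about 1 mm above the bench at both front and rear, within the camera's 2 mm accuracy. The tilt is under 0.001 rad.
- The cover's middle is 151 mm to −y of the box's.
- The gripper stands clear, with wrist force near zero.
- In the last picture the things lying around look to be where they were. I did not measure them again.

No check failed. The force between cover and box could only be judged from the wrist readings.

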